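# Clear the sampling bench: sort tubes, jars and forceps

## Robot

A 6-joint arm with a two-finger parallel gripper is mounted at the origin on the work surface. World frame = base frame: x ahead of the robot, y to its left, z up, the work surface at z = 0. Lengths are in mm, angles in rad, forces in N, time in s.
With the tool pointing down it reaches from about 275 to 1000 mm from the base axis. Payload 8.4 kg.
Tool frame: the origin (TCP) lies on the front face of the gripper's body, between the roots of the fingers; the fingertips stand 73 mm ahead of it and the grasp point (between the pads) lies 54 mm ahead of it; y points along the fingers, x is the direction in which the jaws open and shut, and the axes are right-handed (so a half turn about y gives the same grasp; the last joint's range is limited). The gripper opens to 85 mm and grips with 20 to 120 N. Pads are 22 mm wide; open, the fingers measure 114 mm over their backs; the gripper's body (76 mm by 85 mm) begins 54 mm behind the grasp point. The pads swing forward as they close: fully open they stand 13 mm farther back than shut.
Start: joints at [1.255, 0.353, 1.633, -0, 1.155, -0.002], TCP at [192.921, 594.483, 303.881] pointing down, gripper open.
Joint ranges: [-2.63, 2.63], [-0.92, 2.1], [0.06, 2.66], [-1.3, 4.44], [0, 2.69], [-3.02, 3.02]. Speed limits (rad/s): [2.22, 2.22, 2.79, 3.14, 3.14, 3.14].

## Interface

Orientations are given as a unit quaternion [x, y, z, w].
In Python, from station import * gives the robot as it stands. Calls block until the motion is done:
- reach(position, orientation): joint-space move of the TCP to a pose.
- movel(position, attitude=None, vel=150, stop_force=None): straight line of the TCP; attitude=None keeps the orientation; vel is the mean speed in mm/s. With stop_force (N) it stops when the force on the tool has changed by that much, and returns True; else False.
- movej(angles): joint-space move.
- grip(opening, grip_force=None): opening from 0.0 (shut) to 1.0 (fully open); grip_force is the grip in N (None keeps the last); returns when the fingers have stopped.
- pause(seconds).
- ik(position, orientation): joint angles nearest the present ones, or None.
- read_state(): the state.
- get_image(name): name is "scene" or "top" or "wrist"; returns a dict with "color" (384x512x3 uint8, red, green, blue), "z_map" (384x512 float32, mm along the optical axis (not along the pixel's ray), 0 where there is no reading), "mtx" (3x3 intrinsics, pixels), "dist" ([k1, k2, p1, p2, k3] as OpenCV has them; the pictures are not rectified), "rvec" (rotation vector, rad) and "tvec" (3), from world to camera coordinates, as OpenCV has them; the wrist camera has in their place "T_tool_cam" (4x4, takes a point from camera to tool coordinates, whose origin is the TCP and whose axes are the tool frame's). Camera axes: x right, y down, z forward; pixel columns grow to the right and rows downward; lengths in mm; the calibration is good to about 2 mm. A picture is of the moment at which its call begins: read the wrist's pose just before it.
A pose or a line that the arm cannot do raises MotionError and nothing moves.
- job_done(): hands the job in, once; it reports no verdict.
The state is a dict: "time_s": time; "qpos": joint angles; "joint_velocities": joint speeds; "joint_torque": joint torques, N m; "eef_pos": TCP position; "ee_rot": TCP orientation; "wrist_force": force on the tool from outside, world axes, zero at the start; "moment": the same for the moment, N m; "width": opening from 0.0 (shut) to 1.0 (fully open).
Only numpy, scipy, OpenCV 4.12 (cv2) and the standard library are available. Lean on these libraries where they do the work, as an engineer would, in place of code of your own. Each camera call takes 0.05 s, during which the arm holds its last target. There are 200 camera calls.

## Task

Clear up the sampling bench: stand the two tall sample tubes in the two free bays of the green tube rack, stand the two squat jars in the grey jar tray, one to a bay, and lay the forceps flat on the floor of the steel instrument tray. Set each thing down rather than dropping it, and leave the tube already in the rack and the wash bottle standing where they are.

Things in the scene. Friction and masses are not known exactly. Their poses are not given: they have to be found in the camera images.
- tube_a: Tall flat-bottomed sample tube standing on the bench: pale round body 27 mm across with a paper label, ribbed slate-blue screw cap 33 mm across over the top 14 mm, 95 mm tall in all, about 40 g. Origin: centre of its underside; z up its axis. The best grip is on the cap. The two tubes are alike.
- tube_b: Tall flat-bottomed sample tube standing on the bench: pale round body 27 mm across with a paper label, ribbed slate-blue screw cap 33 mm across over the top 14 mm, 95 mm tall in all, about 40 g. Origin: centre of its underside; z up its axis. The best grip is on the cap. The two tubes are alike.
- jar_a: Squat specimen jar standing on the bench: pale round body 44 mm across with a paper label, ribbed slate-blue screw cap 49 mm across over the top 13 mm, 58 mm tall in all, about 80 g. Origin: centre of its underside; z up its axis. The best grip is on the cap. The two jars are alike.
- jar_b: Squat specimen jar standing on the bench: pale round body 44 mm across with a paper label, ribbed slate-blue screw cap 49 mm across over the top 13 mm, 58 mm tall in all, about 80 g. Origin: centre of its underside; z up its axis. The best grip is on the cap. The two jars are alike.
- forceps: Stainless steel forceps lying flat on their side, 130 mm long along their x axis (points to +x), 8 mm high, about 30 g. They behave as one rigid piece. Origin: middle of their length, on the underside; z up. Between 36 mm behind and 30 mm ahead of the origin they are 14 mm wide (along y), which is the place to grip; both ends are narrower.
- tube_rack: Green open-grid tube rack, fixed to the bench, 58 mm (x) by 162 mm (y), 50 mm high, with three square bays in a row along its y axis, each 46 mm clear, centred at y = -52, 0 and +52 mm, x = 0. Origin: centre of its underside; its floor lies 4 mm above that, the grid's top 50 mm above. The bay at y = +52 mm already holds a tube, the other two are free.
- jar_tray: Grey plastic jar tray, fixed to the bench, 74 mm (x) by 144 mm (y), 24 mm high, with 4 mm walls and one cross wall, making two square bays 66 mm clear, centred at y = -35 and +35 mm, x = 0. Origin: centre of its underside; its floor lies 4 mm above that. Both bays are empty.
- instrument_tray: Shallow stainless steel instrument tray, fixed to the bench, 96 mm (x) by 180 mm (y), 21 mm high, walls 3 mm, empty; 90 by 174 mm clear inside. Origin: centre of its underside; its floor lies 3 mm above that.
- racked_tube: A tube just like the other two, already standing in the rack's bay at y = +52 mm in the rack's frame; to be left there. Origin: centre of its underside.
- wash_bottle: White wash bottle with a black cap and bent spout, 68 mm across, 190 mm tall, loose, 350 g, standing beyond the things; its spout reaches 59 mm from its axis; to be left alone. Origin: centre of its underside.
Not all that is in view belongs to the job. What is shaped like the jar_b but purple is not meant. Leave any yellow look-alike of the instrument_tray alone.

How it is judged:
By the outcome, as a careful person would: the job done as asked, in the order asked, and still so for the second after the job is handed in, with the robot touching nothing.
It also fails if it takes over 115 s, if anything falls off the work surface, if the arm or the gripper's body presses on something with over 40 N, if the wrist force passes 120 N, or if a joint passes its speed limit or range.

## Working session

There is one attempt and no reset: what is moved stays moved. The work goes in short steps, each a Python script; the robot and the scene stay as the last script left them, time stands still between calls to the robot, and variables do not carry over. Pictures are saved under pics/ and viewed, about 12 in all and at most 16, crops included, and the job is handed in when it is done.

```bash
ls; mkdir -p pics
python3 - <<'E'
from station import *
import cv2,numpy as np
for n in("scene","top","wrist"):
    im=get_image(n); np.savez(f"{n}0.npz",**im)
    cv2.imwrite(f"pics/{n}0.png",im["color"][...,::-1])
    print(n,im["mtx"].round(1).tolist(),np.round(im["dist"],4), im.get("rvec"),im.get("tvec"),im.get("T_tool_cam"))
print(read_state())
E
```

```text
pics
scene [[348.3, 0.0, 251.3], [0.0, 348.3, 195.9], [0.0, 0.0, 1.0]] [-0.0917  0.      0.      0.      0.    ] [ 0.59230415  2.48804242 -1.35734111] [ 431.59645217 -102.55694125 1149.05257136] None
top [[376.7, 0.0, 260.4], [0.0, 376.7, 192.1], [0.0, 0.0, 1.0]] [-0.0911  0.      0.      0.      0.    ] [ 2.14860496 -2.09195101  0.16560269] [ 23.21786202 515.85951005 977.59502599] None
wrist [[322.6, 0.0, 250.4], [0.0, 322.6, 194.9], [0.0, 0.0, 1.0]] [-0.0405  0.      0.      0.      0.    ] None None [[ 9.99998576e-01  1.59918687e-03  5.38562383e-04  5.71213069e-01]
 [-1.40627879e-05 -3.11250714e-01  9.50327834e-01 -7.02271734e+01]
 [ 1.68737972e-03 -9.50326489e-01 -3.11250248e-01  8.01047276e+01]
 [ 0.00000000e+00  0.00000000e+00  0.00000000e+00  1.00000000e+00]]
{'time_s': 0.15, 'qpos': array([ 1.25460724e+00,  3.53517749e-01,  1.63393518e+00, -6.12733911e-06,
        1.15519397e+00, -2.44577449e-03]), 'joint_velocities': array([-5.53768699e-04, -2.09504556e-03, -1.88420981e-03, -6.54399061e-04,
       -2.75991742e-04, -7.37952293e-05]), 'joint_torque': array([-8.79690424e-05, -6.05637074e+01, -3.42339206e+01,  6.56700678e-06,
        6.22178675e-03, -9.74082297e-06]), 'eef_pos': array([192.832837  , 594.22404196, 303.32821414]), 'ee_rot': array([ 0.57219437,  0.41544568, -0.41604743, -0.57175434]), 'wrist_force': array([-1.11667712, -0.09605236, -0.45690489]), 'moment': array([ 0.00896787, -0.038593  , -0.00122746]), 'width': 0.9946182401125083}
```

View pictures.

View pics/scene0.png

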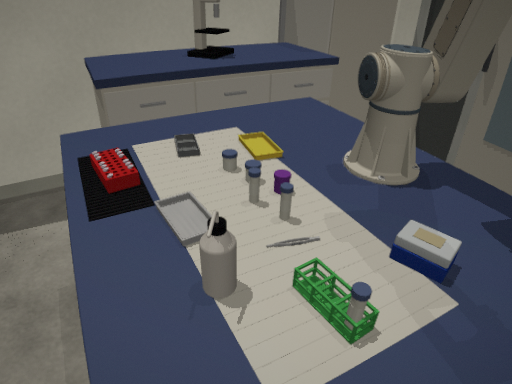

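View pics/top0.png

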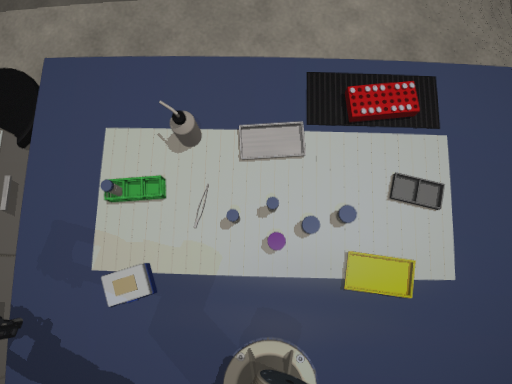

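```bash
cat > h.py <<'E'
import cv2,numpy as np
from scipy.spatial.transform import Rotation as R
def pose(im):
    "camera centre and cam->world rotation"
    if "Twc" in im: T=im["Twc"]; return T[:3,3],T[:3,:3]
    M=cv2.Rodrigues(np.array(im["rvec"],float))[0]; return -M.T@np.ravel(im["tvec"]),M.T
def rays(im,uv):
    n=cv2.undistortPoints(np.array(uv,float).reshape(-1,1,2),np.array(im["mtx"]),np.array(im["dist"])).reshape(-1,2)
    return np.c_[n,np.ones(len(n))]
def onplane(im,uv,z):
    c,M=pose(im); d=rays(im,uv)@M.T; return c+d*((z-c[2])/d[:,2])[:,None]
def cloud(im):
    c,M=pose(im); v,u=np.mgrid[:384,:512]
    r=rays(im,np.c_[u.ravel(),v.ravel()])*im["z_map"].reshape(-1,1)
    return (c+r@M.T).reshape(384,512,3)
def blobs(m,amin):
    n,l,s,c=cv2.connectedComponentsWithStats(m.astype(np.uint8),connectivity=8)
    return [(l==i,c[i],s[i,4]) for i in range(1,n) if s[i,4]>=amin]
def rect(xy):
    "centre, sides and long-axis angle"
    (c,(w,h),a)=cv2.minAreaRect(np.float32(xy)); a=np.radians(a)
    if h>w: w,h,a=h,w,a+np.pi/2
    return np.round(c,1),round(w,1),round(h,1),round((a+np.pi/2)%np.pi-np.pi/2,3)
def hsv(im): return cv2.cvtColor(im["color"],cv2.COLOR_RGB2HSV).astype(int)
E
python3 - <<'E'
from h import *
for n in("top","scene"):
    im=dict(np.load(n+"0.npz")); P=cloud(im); H=hsv(im); ok=im["z_map"]>0
    h,s,v=H[...,0],H[...,1],H[...,2]; print(n,pose(im)[0].round(0))
    X,Y,Z=P[...,0],P[...,1],P[...,2]
    area=ok&(X>200)&(X<900)&(abs(Y)<620)
    print(" table z",np.percentile(Z[area],[10,50]))
    for m,c,a in blobs(area&(Z>8)&(Z<250),25):
        q=P[m]; z9=np.percentile(q[:,2],95); t=q[q[:,2]>z9-8]
        print(c.round(0),a,"ztop",z9.round(0),"top ctr",t[:,:2].mean(0).round(0),"rect",*rect(q[:,:2]),"hsv",np.median(H[m],0))
E
```

```text
top [ 336.   14. 1053.]
 table z [-2.22378893  0.54818054]
[381. 101.] 2424 ztop 51.0 top ctr [ 797. -306.] rect [ 797.7 -308.1] 200.2 99.5 -1.449 hsv [  0. 218. 150.]
[184. 127.] 862 ztop 180.0 top ctr [699. 268.] rect [691.3 251.3] 83.0 65.6 0.361 hsv [16. 28. 80.]
[272. 138.] 511 ztop 23.0 top ctr [673.  11.] rect [672.    9.4] 187.0 104.4 -1.485 hsv [ 15.   8. 130.]
[418. 190.] 488 ztop 26.0 top ctr [ 536. -405.] rect [ 534.9 -404. ] 147.1 75.8 1.364 hsv [18.   4.  62.5]
[131. 188.] 933 ztop 99.0 top ctr [513. 443.] rect [518.9 391.8] 166.3 60.6 -1.469 hsv [ 63. 155. 108.]
[272. 204.] 150 ztop 97.0 top ctr [480.   4.] rect [478.9   4.5] 31.0 30.9 -0.312 hsv [112.  78. 117.]
[346. 214.] 263 ztop 61.0 top ctr [ 461. -195.] rect [ 461.5 -195.4] 43.6 43.3 -0.501 hsv [112.  77. 119.]
[233. 216.] 148 ztop 98.0 top ctr [445. 106.] rect [444.9 106.2] 30.9 30.7 0.373 hsv [112.  79. 116.]
[310. 225.] 282 ztop 60.0 top ctr [429. -99.] rect [428.5 -98.1] 47.6 45.5 0.034 hsv [112.  74. 120.]
[276. 241.] 250 ztop 60.0 top ctr [384.  -8.] rect [384.3  -7.6] 47.1 43.4 -1.081 hsv [140. 118. 133.]
[... 523 characters left out ...]
03. -302.] rect [ 801.5 -305.3] 206.9 96.5 -1.445 hsv [  0. 216. 119.]
[230. 158.] 275 ztop 59.0 top ctr [ 465. -190.] rect [ 464.6 -192.2] 46.7 42.2 -0.024 hsv [ 27.  29. 107.]
[253. 177.] 516 ztop 95.0 top ctr [484.   9.] rect [458.8 -51. ] 155.2 47.2 1.036 hsv [ 27.  30. 108.]
[284. 190.] 657 ztop 95.0 top ctr [450. 111.] rect [412.2  49.5] 168.8 48.0 1.136 hsv [111.  83. 107.]
[212. 249.] 3026 ztop 160.0 top ctr [695. 265.] rect [673.5 105.9] 380.7 110.0 -1.539 hsv [ 20.  27. 105.]
[425. 249.] 2587 ztop 67.0 top ctr [265. 390.] rect [260.8 386.3] 121.1 86.2 -1.254 hsv [ 50.   8. 111.]
[340. 298.] 2658 ztop 98.0 top ctr [520. 448.] rect [521.8 391.7] 163.5 61.4 -1.473 hsv [ 62. 145. 106.]
```

```bash
cat >> h.py <<'E'
from station import *
def down(th): 
    c,s=np.cos(th),np.sin(th)
    return R.from_matrix(np.array([[c,0,-s],[s,0,c],[0,-1,0]])).as_quat()
def go(x,y,z,th):
    "joint move, taking the half turn of the jaws that keeps joint 6 nearer zero"
    c=[(abs(q[5]),t) for t in (th,th+np.pi) if (q:=ik([x,y,z],down(t))) is not None]
    t=min(c)[1]; reach([x,y,z],down(t)); return t
def wrist(name=None):
    s=read_state(); im=get_image("wrist"); T=np.eye(4)
    T[:3,:3]=R.from_quat(s["ee_rot"]).as_matrix(); T[:3,3]=s["eef_pos"]
    im["Twc"]=T@np.array(im["T_tool_cam"])
    if name: cv2.imwrite(f"pics/{name}.png",im["color"][...,::-1]); np.savez(name+".npz",**im)
    return im
def caps(im,top,r):
    "slate-blue cap tops at height top, radius r: centroid of the top-face pixels cast on that height"
    P=cloud(im); H=hsv(im); ok=(im["z_map"]>0)&(abs(P[...,2]-top)<7)&(abs(H[...,0]-112)<12)&(H[...,1]>45)
    out=[]
    for m,c,a in blobs(ok,100):
        k=cv2.findContours(m.astype(np.uint8),cv2.RETR_EXTERNAL,cv2.CHAIN_APPROX_NONE)[0][0].reshape(-1,2)
        (x,y),rr=cv2.minEnclosingCircle(np.float32(onplane(im,k,top)[:,:2])); q=P[m].mean(0)
        out.append(np.round([x,y,rr,*q],1))
    return out
E
python3 - <<'E'
from h import *
s=read_state(); print(R.from_quat(s["ee_rot"]).as_matrix().round(2))
t=go(455,60,330,0.1); s=read_state(); print(t,s["time_s"],s["qpos"].round(2))
im=wrist("w1")
for h,r in((95,16.5),(58,24.5)): print(h,*caps(im,h,r),sep="\n ")
E
```

```text
[[ 0.31 -0.   -0.95]
 [ 0.95 -0.    0.31]
 [-0.   -1.   -0.  ]]
0.1 2.2833 [0.13 0.06 1.94 0.   1.14 0.03]
95
 [446.9 108.1  15.4 446.8 107.8  95.2]
 [481.4   5.9  15.5 481.6   6.3  95.2]
58
 [431.6 -95.9  24.5 431.8 -96.1  58.3]
 [ 464.  -189.3   25.5  463.2 -187.2   57.8]
```

View pics/w1.png

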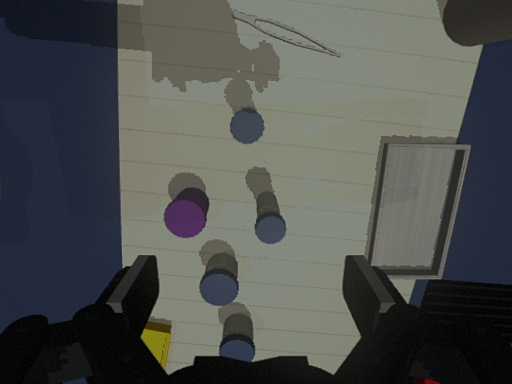

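```bash
cat >> h.py <<'E'
def pick(x,y,top,zg,th,open_,force=35):
    "over the cap, down to TCP height zg, close, lift"
    t=go(x,y,top,th); grip(open_); movel([x,y,zg],vel=120); grip(0.0,force); w=read_state()["width"]
    movel([x,y,top],vel=200); s=read_state(); print("picked: width",round(w*85,1),round(s["width"]*85,1),"t",s["time_s"]); return t
def place(x,y,top,z,th,open_,sf=3.0):
    "down slowly for the last 12 mm till contact, let go, back up"
    go(x,y,top,th); movel([x,y,z+12],vel=150); hit=movel([x,y,z-3],vel=20,stop_force=sf)
    zz=read_state()["eef_pos"]; grip(open_); movel([x,y,top],vel=200)
    print("placed: touched",hit,"at",np.round(zz,1),"nominal",z,"t",read_state()["time_s"])
E
python3 - <<'E'
from h import *
go(500,370,330,0.1); im=wrist("w2"); P=cloud(im); H=hsv(im)
g=(abs(H[...,0]-62)<14)&(H[...,1]>80)&(abs(P[...,2]-50)<7)&(im["z_map"]>0)
print(g.sum(),rect(P[g][:,:2]),np.percentile(P[g][:,2],[5,50,95]), rect(onplane(im,np.argwhere(g)[:,::-1],50)[:,:2]))
print(caps(im,99,16.5))
t=pick(446.9,107.9,250,138,0.1,0.75)
print(t,read_state()["wrist_force"].round(1)); wrist("w3")
E
```

```text
2647 (array([520.9, 392.3]), 161.3, 57.8, np.float64(-1.472)) [48.54403134 50.17803933 51.40559122] (array([520.8, 392.6]), 160.7, 57.8, np.float64(-1.471))
[array([515.6, 446.5,  15.5, 515.5, 447.5,  99.3])]
picked: width 30.6 30.8 t 7.1917
0.1 [ 0.3  0.3 -0.8]
```

View pics/w2.png

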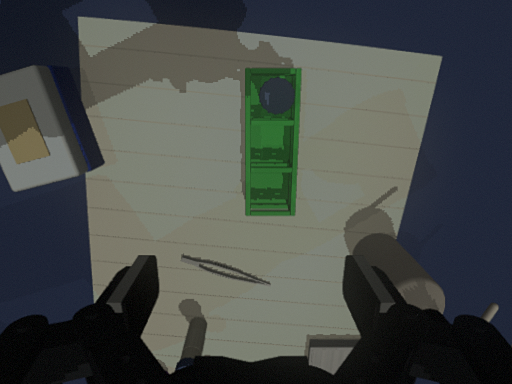

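View pics/w3.png

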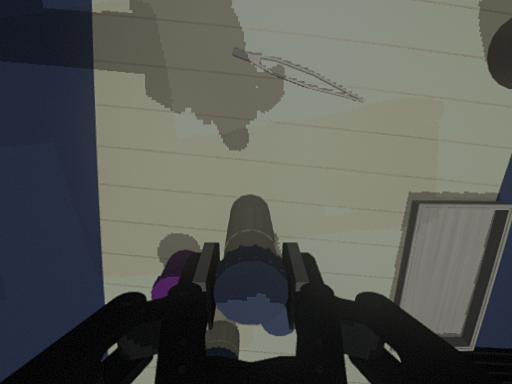

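```bash
sed -i 's/movel(\[x,y,z+12\],vel=150); hit=movel(\[x,y,z-3\],vel=20,stop_force=sf)/movel([x,y,z+8],vel=150); hit=movel([x,y,z-2],vel=15,stop_force=sf)/' h.py
python3 - <<'E'
from h import *
place(520.9,392.4,250,142,0.1,0.65,4)
pick(481.5,6.1,250,138,0.1,0.75)
E
```

```text
placed: touched True at [521.  392.6 142.7] nominal 142 t 10.7667
picked: width 30.8 30.7 t 14.6417
```

Run:
```python
from h import *
place(526.05,340.65,250,142,0.1,0.65,4)
go(500,370,330,0.1); im=wrist("w4"); print(caps(im,99,16.5))
go(500,-290,330,0.1); grip(1.0); im=wrist("w5"); P=cloud(im); H=hsv(im)
print(caps(im,58,24.5))
g=(H[...,1]<60)&(H[...,2]<120)&(abs(P[...,2]-24)<4)&(im["z_map"]>0)
for m,c,a in blobs(g,150): print(c.round(0),a,rect(P[m][:,:2]))
print(read_state()["time_s"])
cv2.imwrite("pics/w45.png",cv2.resize(np.hstack([cv2.imread("pics/w4.png"),cv2.imread("pics/w5.png")]),(800,300)))
```

```text
placed: touched True at [526.2 340.8 142.7] nominal 142 t 18.3083
[array([515.9, 446.6,  15.8, 515.9, 446.9,  99.3]), array([520.3, 393.2,  15.9, 520.3, 393.1,  99.2]), array([525.8, 341.5,  16.2, 525.8, 341.2,  99.2])]
[array([ 462.7, -195.9,   23.4,  462.1, -195.1,   58.1])]
[271. 246.] 1296 (array([ 536.9, -403.8]), 145.3, 74.6, np.float64(1.365))
21.6167
```

View pics/w45.png

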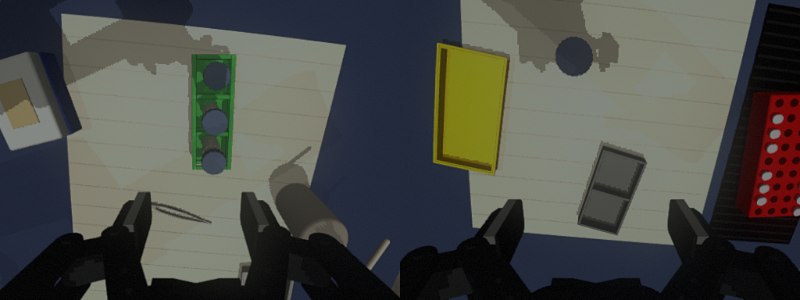

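Run:
```python
from h import *
pick(462.5,-195.7,210,100,-0.2,1.0,40)
place(529.8,-438.1,210,104,-0.2,0.8,4)
go(431.6,-96,300,-0.2); grip(1.0); im=wrist("w6"); print(caps(im,58,24.5))
```

```text
picked: width 46.5 46.6 t 24.7167
placed: touched True at [ 529.8 -438.3  104.8] nominal 104 t 28.0583
[array([431.7, -96.6,  24. , 431.6, -96.8,  58.1])]
```

Run:
```python
from h import *
pick(431.7,-96.6,210,100,-0.2,1.0,40)
place(544.0,-369.5,210,104,-0.2,0.8,4)
go(500,-330,330,-0.2); im=wrist("w7"); print(caps(im,62,24.5))
im0=dict(np.load("top0.npz")); c=onplane(im0,[[202,206]],4)[0]; print("forceps rough",c.round(0))
go(c[0],c[1],260,0.1); grip(0.4); im=wrist("w8"); print(read_state()["time_s"])
cv2.imwrite("pics/w78.png",cv2.resize(np.hstack([cv2.imread("pics/w7.png"),cv2.imread("pics/w8.png")]),(800,300)))
```

```text
picked: width 46.3 46.1 t 32.675
placed: touched True at [ 544.  -369.6  104.7] nominal 104 t 36.1583
[array([ 543.5, -369.4,   24.2,  543.4, -369.4,   62.2]), array([ 529.6, -435.6,   25.1,  530. , -436.1,   62.1])]
forceps rough [479. 202.   4.]
39.225
```

View pics/w78.png

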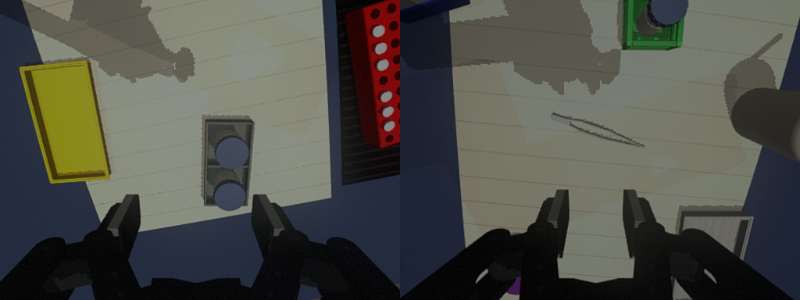

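View pics/w8.png

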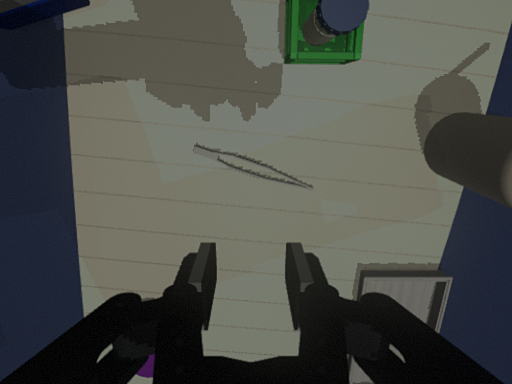

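Run:
```python
from h import *
im=dict(np.load("w8.npz")); g=cv2.cvtColor(im["color"],cv2.COLOR_RGB2GRAY)
m=np.zeros_like(g); roi=np.s_[135:200,185:325]
d=np.abs(g.astype(int)-cv2.medianBlur(g,41)); m[roi]=(d>12)[roi]
m=cv2.morphologyEx(m,cv2.MORPH_CLOSE,np.ones((7,7)))
b=max(blobs(m,30),key=lambda b:b[2]); uv=np.argwhere(b[0])[:,::-1]
xy=onplane(im,uv,5)[:,:2]; c,w,h,a=rect(xy); print(b[2],c,w,h,a)
u=np.array([np.cos(a),np.sin(a)]); n=np.array([-u[1],u[0]]); s=(xy-c)@u; t=(xy-c)@n
for lo in range(-70,70,10):
    k=(s>=lo)&(s<lo+10); 
    if k.any(): print(lo,k.sum(),t[k].min().round(1),t[k].max().round(1))
v=im["color"].copy(); v[b[0]]=(255,0,0); cv2.imwrite("pics/f.png",cv2.resize(np.hstack([im["color"][roi],v[roi]])[...,::-1],None,fx=2.8,fy=2.8))
# instrument tray
tp=dict(np.load("w1.npz")); P=cloud(tp); H=hsv(tp)
q=(abs(P[...,2]-21)<5)&(H[...,1]<70)&(abs(P[...,0]-673)<70)&(abs(P[...,1]-10)<110)&(tp["z_map"]>0)
print("tray",q.sum(),rect(P[q][:,:2]))
```

```text
1482 [482.3 206.2] 129.9 20.5 -0.182
-70 53 -2.6 8.9
-60 92 -2.1 7.9
-50 100 -2.4 8.9
-40 122 -5.4 9.2
-30 172 -10.2 10.3
-20 112 -9.3 9.9
-10 137 -9.3 9.2
0 168 -10.2 9.2
10 146 -9.1 7.9
20 117 -8.2 5.5
30 99 -7.7 4.0
40 77 -7.1 3.0
50 60 -6.5 0.8
60 27 -5.7 1.4
tray 2227 (array([674.4,  10.4]), 187.7, 103.4, np.float64(-1.475))
```

View pics/f.png

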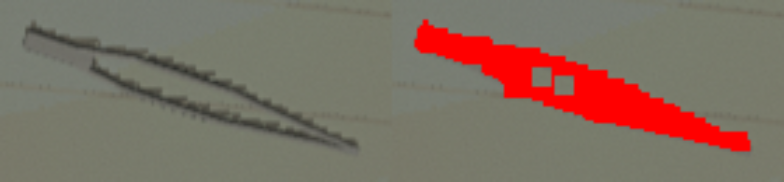

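Run:
```python
from h import *
im=dict(np.load("w8.npz")); b,t=onplane(im,[[194.6,148.2],[312.5,187.5]],7)[:,:2]
c=(b+t)/2; a=np.arctan2(*(t-b)[::-1]); print(c.round(1),np.linalg.norm(t-b).round(1),a.round(3))
th=pick(*c,160,74,a+np.pi/2,0.4,50); print(th,read_state()["wrist_force"].round(1)); wrist("w9")
```

```text
[482.9 205.7] 128.2 -0.228
picked: width 12.2 11.9 t 42.3417
1.343103490055306 [ 0.2  0.2 -1.4]
```

View pics/w9.png

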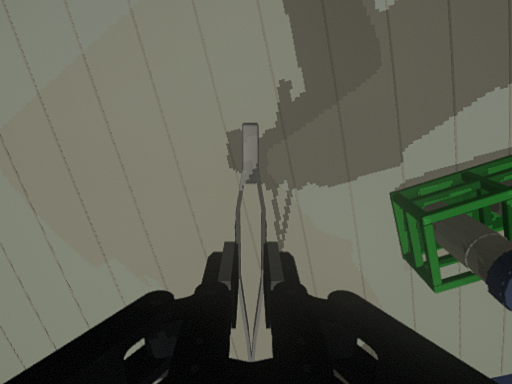

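Run:
```python
from h import *
place(674.4,10.4,160,77,-1.475+np.pi/2,0.4,4)
go(620,20,330,0.1); im=wrist("w10")
P=cloud(im); d=im["z_map"]; print(read_state()["time_s"],P[d>0][:,2].min().round())
```

```text
placed: touched True at [674.6  10.4  78. ] nominal 77 t 45.525
46.3167 -756.0
```

View pics/w10.png

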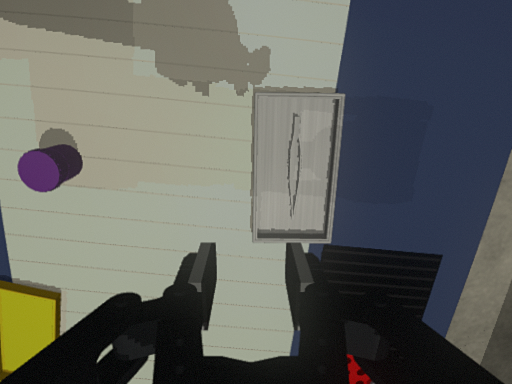

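Forceps lie in the steel tray, from (296,114) to (291,216), clear of all walls. I'll do a final whole-bench check with the arm pulled back.

Run:
```python
from h import *
go(330,150,350,0.3); pics=[]
for n in("scene","top"):
    im=get_image(n); pics.append(im["color"]); P=cloud(im); X,Y,Z=np.moveaxis(P,2,0)
    o=(im["z_map"]>0)&(X>400)&(X<900)&(abs(Y)<620)&(Z>8)&(Z<200)
    for m,c,a in blobs(o,25):
        q=P[m]; print(n,c.round(0),a,"z",np.percentile(q[:,2],95).round(0),*rect(q[:,:2]))
cv2.imwrite("pics/end.png",cv2.resize(np.hstack(pics)[...,::-1],(800,300)))
print(read_state()["time_s"])
```

```text
scene [186. 141.] 511 z 61.0 [ 539.  -401.6] 149.8 74.7 1.363
scene [114. 168.] 1413 z 50.0 [ 801.3 -306.3] 205.2 97.1 -1.446
scene [277. 181.] 122 z 58.0 [405.3  -4.6] 31.7 9.8 -1.544
scene [212. 249.] 3037 z 161.0 [673.6 105.4] 380.6 109.3 -1.54
scene [189. 219.] 73 z 11.0 [674.3  20.4] 112.7 15.1 -1.501
scene [337. 292.] 3482 z 98.0 [521.7 391.9] 163.8 60.9 -1.473
top [381. 101.] 2428 z 51.0 [ 798.3 -308. ] 201.2 98.1 -1.441
top [184. 127.] 863 z 178.0 [692.1 251.7] 83.5 65.8 0.361
top [272. 138.] 511 z 23.0 [672.6   9.5] 187.4 104.6 -1.47
top [255. 142.] 26 z 13.0 [667.3  56.1] 37.6 8.3 1.536
top [418. 190.] 1046 z 64.0 [ 535.4 -403.9] 147.8 75.6 1.376
top [134. 188.] 1215 z 101.0 [518.3 391.3] 165.4 59.3 -1.476
47.625
```

View pics/end.png

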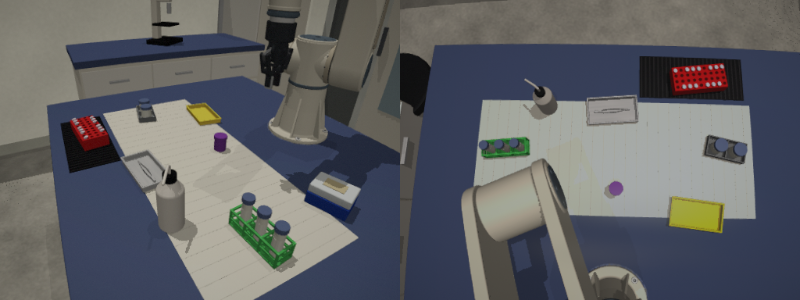

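```bash
python3 -c "
from station import *
pause(0.3); print(job_done())"
```

```text
the job is handed in; nothing more can be done
None
```

The bench is cleared and the job is handed in at about 48 s of the 115 s allowed. I worked in the order asked: both tubes into the rack's free bays, one jar in each bay of the grey tray, then the forceps into the steel tray. Each thing was lowered until it touched before I let go.

Last checks:
- **Tubes:** all three caps in the rack stand at 99 mm, which is the 4 mm floor plus the 95 mm tube. Each moved tube is within about 1 mm of its bay centre.
- **Jars:** both caps are at 62 mm, one jar per bay. One is within 1 mm of its bay centre; the other measured about 2 mm off.
- **Forceps:** they lie flat, with their top at about 11 mm, as expected on the 3 mm tray floor. They are well clear of the tray walls.
- **Left alone:** the racked tube and wash bottle have not moved measurably (within about 1 mm). I made no move near the purple jar or the yellow tray, and both look the same in the final pictures.

No check failed. The overhead and scene cameras differed from each other by up to about 6 mm, so I used close-up wrist-camera positions for the grasps and placings.

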